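# Sort cast sample discs with a gap gauge

## Robot

A 7-joint arm with a two-finger parallel gripper is mounted at the origin on the work surface. World frame = base frame: x ahead of the robot, y to its left, z up, the work surface at z = 0. Lengths are in m, angles in rad, forces in N, time in s.
With the tool pointing down it reaches from about 0.425 to 0.925 m from the base axis. Payload 6.8 kg.
Tool frame: the origin (TCP) lies at the very end of the fingers, on their centre line; the grasp point (between the pads) lies 19 mm behind it (tcp_to_grasp is the distance from the TCP to the grasp point, in m); z points along the fingers, y is the direction in which the jaws open and shut (so a half turn about z gives the same grasp; the last joint's range is limited). The gripper opens to 85 mm and grips with 20 to 120 N. Pads are 22 mm wide; open, the fingers measure 114 mm over their backs; the gripper's body (76 mm by 85 mm) begins 54 mm behind the grasp point. The pads swing forward as they close: fully open they stand 13 mm farther back than shut.
Start: joints at [-1.319, 0.477, 0.022, 1.555, -0.011, 1.109, -0.083], TCP at [0.238, 0.632, 0.231] pointing down, gripper open.
Joint ranges: [-2.96, 2.96], [-0.34, 2.1], [-1.41, 1.46], [0.24, 2.44], [-1.37, 4.51], [0.17, 1.92], [-2.96, 2.96]. Speed limits (rad/s): [2.39, 2.39, 3.14, 3.14, 3.14, 3.14, 3.14].

## Interface

Orientations are given as a unit quaternion [w, x, y, z].
In Python, from station import * gives the robot as it stands.
- The arm moves only by the tool apply_moves, never from a script. Its argument "increments" is one flat list of numbers, 5 for each row, row after row: the finger opening in mm, from 0 to 85.4, then the shift along the tool's x, y, z in mm, then the turn about the tool's z in degrees. In form: [claw, tx, ty, tz, roll, claw, tx, ty, tz, roll, ...]. A call has 1 to 12 rows; each row shifts and turns the pose as measured when the row begins, along the tool's axes as they then stand; what a row does not reach is not made up. A row lasts 1/8 s, in which the tool goes at most 62.5 mm and 10.7 degrees, less where a joint would pass 70% of its speed; a pose out of reach is approached as far as the arm can. A call with a gripper value outside its range is refused whole. The fingers move at their own pace and stop on an object; "squeeze" is the grip in N (left out, the last holds). Time passes only in rows, so rows that do not move let the fingers close. It gives the time, the measured TCP pose, the force and the opening at its end, in the units of the state.
- get_obs(): the state, without advancing time (a new reading comes with each control period).
- read_camera(name): name is "scene" or "top" or "wrist"; returns (picture, depth): 400x640x3 uint8, blue, green, red; 400x640 float32, m along the optical axis (not along the pixel's ray), 0 where there is no reading.
- get_calibration(name): a dict with "mtx" (3x3 intrinsics, pixels), "D" ([k1, k2, p1, p2, k3] as OpenCV has them; the pictures are not rectified), "camera_from_world" (4x4, takes a point from world to camera coordinates); the wrist camera has in their place "T_tool_cam" (4x4, takes a point from camera to tool coordinates, whose origin is the TCP and whose axes are the flange's). Camera axes: x right, y down, z forward; pixel columns grow to the right and rows downward; lengths in m; the calibration is good to about 2 mm. A picture is of the moment at which its call begins: read the wrist's pose just before it. get_calibration takes no time and is no camera call.
- hand_in(): hands the job in, once; it reports no verdict.
Trained networks look in the newest picture that a camera, given by its name, has taken for a name from the list of things; names that differ only in an ending like _2 or _b are one class to them, and where a whole thing is asked for, a point or a joint stands for the part that bears it (a point fixed in the world has none). Each returns a list of dicts, best first, with "p" (0 to 1); they miss things now and then, are a little off and sometimes report something else, mostly with a low value. They report only what shows in the picture. A call takes as long as a camera call. They do not tell look-alikes from the thing itself.
- outline_of(camera, thing): "pixels" (400x640 bool, what is visible of it) and "extent" ([centre column, centre row, width, height] in pixels, round what is visible of it).
The state is a dict: "t": time; "q": joint angles; "joint_vel": joint speeds; "joint_torque": joint torques, N m; "eef_pos": TCP position; "tool_rot": TCP orientation; "contact_force": force on the tool from outside, world axes, zero at the start; "torque": the same for the moment, N m; "gripper_width": opening from 0.0 (shut) to 1.0 (fully open).
Only numpy, scipy, OpenCV 4.12 (cv2) and the standard library are available. Lean on these libraries where they do the work, as an engineer would, in place of code of your own. Each camera call takes 0.05 s, during which the arm holds its last target.

## Task

Try both loose cast discs in the gap gauge, entering at its chamfered end: slide the disc that fits all the way through between the jaws until it lies clear of them in the fenced bay behind. The disc that stops at the jaws is too wide: put it in the grey scrap tray. Leave everything else on the bench where it is.

Things in the scene. Friction and masses are not known exactly. Their poses are not given: they have to be found in the camera images.
- gap (a point): gap gauge fixed to the bench: two parallel steel jaws 50 mm apart, each 60 mm long, 30 mm wide, 20 mm tall; 8 mm x 45 degree chamfers at the entrance (mouth 66 mm wide). Discs slide on the bench itself. Point: on the bench midway between the jaws, mid-length. y runs along the lane in the direction of travel (entrance y = -30 mm, exit y = +30 mm), x across the lane, z up.
- mouth (a point): where the lane meets the line of the entrance, on the bench, 30 mm before the middle of the gauge (axes as the gap's). The 46 mm disc goes on through with 2 mm to spare each side; the 54 mm disc stops with its centre about 2 mm short of this point. At the start the discs lie 100 to 190 mm before it, one on each side of the lane's line, 45 to 75 mm off it.
- bay (a point): the bay behind the jaws, open towards them: 90 mm wide, 100 mm long, fenced on its other three sides by aluminium walls 14 mm high. Point: its centre, on the bench, 80 mm past the middle of the gauge (axes as the gap's). The jaws end 50 mm before this point.
- disc_a_center (a point): flat dark cast-iron disc lying on the bench at the start, 46 or 54 mm in diameter, 18 mm thick, 0.15 to 0.4 kg. The two look alike but for their diameter: one is 46 mm and passes the gauge, the other 54 mm and does not; try them to find out which. The point is the centre of the disc (9 mm above its underside), z up.
- disc_b_center (a point): flat dark cast-iron disc lying on the bench at the start, 46 or 54 mm in diameter, 18 mm thick, 0.15 to 0.4 kg. The two look alike but for their diameter: one is 46 mm and passes the gauge, the other 54 mm and does not; try them to find out which. The point is the centre of the disc (9 mm above its underside), z up.
- tray_floor (a point): grey plastic scrap tray, open on top, 150 x 150 mm outside, 35 mm tall, walls 4 mm, standing fixed on the bench. The point is the centre of its inner floor, 4 mm above the bench; x and y run along its sides.
- wedge_1_center (a point): stepped wedge-shaped iron casting, 45 x 26 x 15 mm, lying loose on the bench; leave it alone. The point is its centre, 8 mm above its underside; beside the jaws.
- wedge_2_center (a point): stepped wedge-shaped iron casting, 45 x 26 x 15 mm, lying loose on the bench; leave it alone. The point is its centre, 8 mm above its underside; beside the jaws, on the other side.
- wedge_3_center (a point): stepped wedge-shaped iron casting, 45 x 26 x 15 mm, lying loose on the bench; leave it alone. The point is its centre, 8 mm above its underside; behind the discs.
- file: flat hand file with wooden handle, 310 mm long, 24 mm thick at most; loose, leave it alone. The point is on its underside, about mid-length; its length runs along its x axis.
- caliper: steel caliper with black slide, 230 mm long, 12 mm high; loose, leave it alone. The point is on its underside.
- marker: marker pen, 135 mm long, 18 mm thick, lying; loose, leave it alone. The point is on its underside.
- mug: white mug, 80 mm wide, 92 mm tall; loose, leave it alone. The point is the centre of its underside.
Things that resemble listed ones, but are neither listed nor needed, are in the scene too. Leave any pink look-alike of the part that bears disc_a_center alone.

How it is judged:
On the way, in this order (a step that is already met when the one before it is completed fails the run):
1. the first disc is tried in the gauge: the narrow disc slides between the jaws, or the wide disc is brought up against their mouth (((y of disc_a_center in the frame of gap between -0.02 and 0.025 m and x of disc_a_center in the frame of gap between -0.012 and 0.012 m and z of disc_a_center in the frame of gap below 0.016 m) or (y of disc_b_center in the frame of gap between -0.042 and 0 m and x of disc_b_center in the frame of gap between -0.01 and 0.01 m and z of disc_b_center in the frame of gap below 0.016 m))), for 0.1 s.
2. the other disc is tried too: the wide one at the mouth with the narrow one in the bay, or the narrow one between the jaws with the wide one taken over 60 mm from its first place (((y of disc_a_center in the frame of gap between 0.052 and 0.13 m and x of disc_a_center in the frame of gap between -0.045 and 0.045 m and z of disc_a_center in the frame of gap below 0.016 m and (y of disc_b_center in the frame of gap between -0.042 and 0 m and x of disc_b_center in the frame of gap between -0.01 and 0.01 m and z of disc_b_center in the frame of gap below 0.016 m)) or ((y of disc_a_center in the frame of gap between -0.02 and 0.025 m and x of disc_a_center in the frame of gap between -0.012 and 0.012 m and z of disc_a_center in the frame of gap below 0.016 m) and distance of disc_b_center from where it was at the start of the episode above 0.06 m))), for 0.1 s.
At the end, for the whole second after the job is handed in: The narrow disc lies flat in the bay, its centre 52 to 130 mm past the middle of the gauge (clear of the jaws); the wide disc lies inside the scrap tray (centre under 32 mm above its floor); both at rest (y of disc_a_center in the frame of gap between 0.052 and 0.13 m and x of disc_a_center in the frame of gap between -0.045 and 0.045 m and z of disc_a_center in the frame of gap below 0.016 m and x of disc_b_center in the frame of tray_floor between -0.072 and 0.072 m and y of disc_b_center in the frame of tray_floor between -0.072 and 0.072 m and z of disc_b_center in the frame of tray_floor below 0.032 m and linear speed of each of disc_a, disc_b below 0.02 m/s); the robot touches nothing.
It fails at once if a bystander (wedge castings, file, caliper, marker, mug) is moved more than 30 mm (distance of any of wedge_1_center, wedge_2_center, wedge_3_center, file, caliper, marker, mug from where it was at the start of the episode above 0.03 m).
It also fails if it takes over 69 s, if anything falls off the work surface, if the arm or the gripper's body presses on something with over 40 N, if the wrist force passes 120 N, or if a joint passes its speed limit or range.

## Working session

There is one attempt and no reset: what is moved stays moved. The work goes in short steps, Python scripts to look and compute and a tool call to move; the robot and the scene stay as the last step left them, time stands still between calls to the robot, and variables do not carry over. Pictures are saved under pics/ and viewed, and the job is handed in when it is done.

Besides the shell and the picture viewer there is one more tool, called by a JSON object that holds its "name" and its "arguments". apply_moves: Moves the arm, as the interface text tells. Its arguments: {"type":"object","properties":{"increments":{"type":"array"},"squeeze":{"type":"number"}},"required":["increments"]}

```bash
mkdir -p pics; ls
python3 - <<'E'
from station import *
import cv2, numpy as np
print(get_obs())
for n in ["scene","top","wrist"]:
    p,d=read_camera(n); cv2.imwrite(f"pics/{n}0.png",p); np.save(f"{n}_d0.npy",d)
    c=get_calibration(n); print(n,{k:np.round(np.array(v),4).tolist() for k,v in c.items()})
print(get_obs()["t"])
E
```

```text
pics
{'t': 0.0, 'q': array([-1.31908936,  0.47782114,  0.02231389,  1.55643101, -0.01149367,
        1.10928228, -0.08310777]), 'joint_vel': array([ 0.00044562, -0.00206274,  0.00063015,  0.00018932,  0.00108513,
       -0.00128901,  0.00042321]), 'joint_torque': array([ 2.72472889e-04, -5.96447682e+01,  1.60764076e+00, -2.81199396e+01,
        1.25049221e-02,  9.05635301e-03,  2.01999927e-05]), 'eef_pos': array([0.23745907, 0.63123545, 0.23031973]), 'tool_rot': array([-9.83685883e-05,  1.78914953e-01,  9.83864125e-01, -9.01625370e-04]), 'contact_force': array([-0.47650682, -0.13528938,  0.36224347]), 'torque': array([-0.01495568,  0.03032101,  0.0449193 ]), 'gripper_width': 1.0015837479851597}
scene {'mtx': [[472.5579, 0.0, 316.2708], [0.0, 472.5579, 205.248], [0.0, 0.0, 1.0]], 'D': [-0.0642, 0.0, 0.0, 0.0, 0.0], 'camera_from_world': [[0.8694, 0.4942, 0.0029, -0.5274], [0.3564, -0.6228, -0.6965, -0.14], [-0.3424, 0.6065, -0.7176, 1.3526], [0.0, 0.0, 0.0, 1.0]]}
top {'mtx': [[362.317, 0.0, 325.7917], [0.0, 362.317, 205.2268], [0.0, 0.0, 1.0]], 'D': [-0.0306, 0.0, 0.0, 0.0, 0.0], 'camera_from_world': [[-0.0042, -0.9994, -0.0353, 0.0687], [-0.9846, 0.0103, -0.1743, 0.5876], [0.1745, 0.0341, -0.9841, 1.0592], [0.0, 0.0, 0.0, 1.0]]}
wrist {'mtx': [[312.2455, 0.0, 313.9452], [0.0, 312.2455, 201.6652], [0.0, 0.0, 1.0]], 'D': [-0.0505, 0.0, 0.0, 0.0, 0.0], 'T_tool_cam': [[-0.0006, -0.945, -0.3272, 0.0834], [1.0, -0.0006, 0.0001, 0.0005], [-0.0003, -0.3272, 0.945, -0.1426], [0.0, 0.0, 0.0, 1.0]]}
0.15
```

View pics/scene0.png

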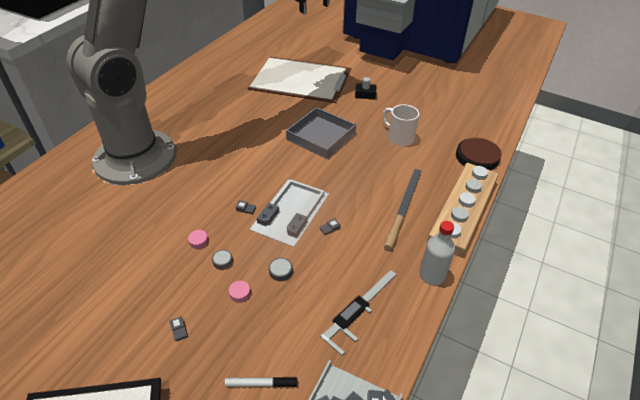

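View pics/top0.png

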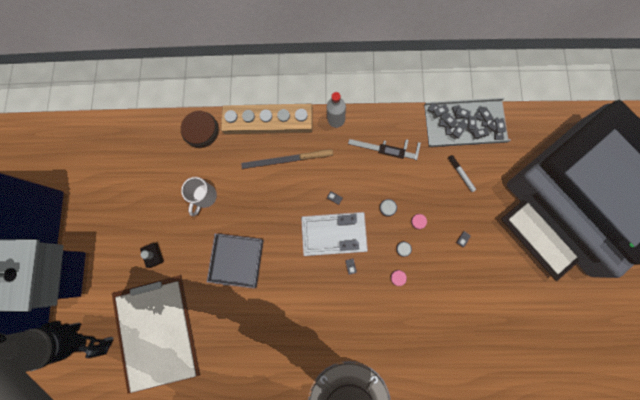

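View pics/wrist0.png

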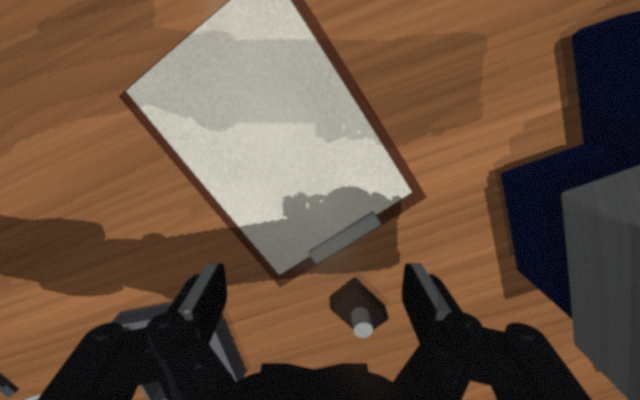

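Discs in the top view: grey at (388,208) and (404,249). The pink ones at (419,221) and (399,278) are look-alikes. The gauge is at (335,234) with its jaws on the right, so travel is leftwards (+y). The tray is at (236,260). Next I'll work out rough positions.

```bash
cat > h.py <<'E'
from station import *
import cv2, numpy as np
from scipy.spatial.transform import Rotation as R
def T_world_cam(name,obs=None):
    c=get_calibration(name)
    if name=="wrist":
        T=np.eye(4); q=obs["tool_rot"]; T[:3,:3]=R.from_quat([q[1],q[2],q[3],q[0]]).as_matrix(); T[:3,3]=obs["eef_pos"]
        return T@np.array(c["T_tool_cam"])
    return np.linalg.inv(np.array(c["camera_from_world"]))
def pix2world(name,px,z,obs=None):
    c=get_calibration(name); T=T_world_cam(name,obs)
    u=cv2.undistortPoints(np.array(px,float).reshape(-1,1,2),np.array(c["mtx"]),np.array(c["D"])).reshape(-1,2)
    d=np.c_[u,np.ones(len(u))]@T[:3,:3].T; o=T[:3,3]
    return o+d*((z-o[2])/d[:,2])[:,None]
def world2pix(name,P,obs=None):
    c=get_calibration(name); Tc=np.linalg.inv(T_world_cam(name,obs))
    r,_=cv2.Rodrigues(Tc[:3,:3]); 
    return cv2.projectPoints(np.array(P,float).reshape(-1,1,3),r,Tc[:3,3],np.array(c["mtx"]),np.array(c["D"]))[0].reshape(-1,2)
E
python3 - <<'E'
from h import *
np.set_printoptions(precision=4,suppress=True)
for n,pts in {"top":[(388,208),(404,249)],"scene":[(280,267),(222,258)]}.items():
    print(n,pix2world(n,pts,0.018))
print(pix2world("top",[(302,218),(365,213),(367,250),(303,255)],0))
print("tray",pix2world("top",[(218,233),(264,237),(258,288),(208,282)],0.035))
p=cv2.imread("pics/top0.png")[180:300,190:450]; cv2.imwrite("pics/topc.png",cv2.resize(p,None,fx=3,fy=3,interpolation=cv2.INTER_CUBIC))
E
```

```text
top [[ 0.5834 -0.1302  0.018 ]
 [ 0.4547 -0.1751  0.018 ]]
scene [[ 0.5876 -0.1312  0.018 ]
 [ 0.4589 -0.1759  0.018 ]]
[[ 0.5567  0.1427  0.    ]
 [ 0.5709 -0.059   0.    ]
 [ 0.4534 -0.0626  0.    ]
 [ 0.439   0.1387  0.    ]]
tray [[0.5068 0.4018 0.035 ]
 [0.4934 0.2567 0.035 ]
 [0.3391 0.2713 0.035 ]
 [0.3569 0.426  0.035 ]]
```

View pics/topc.png

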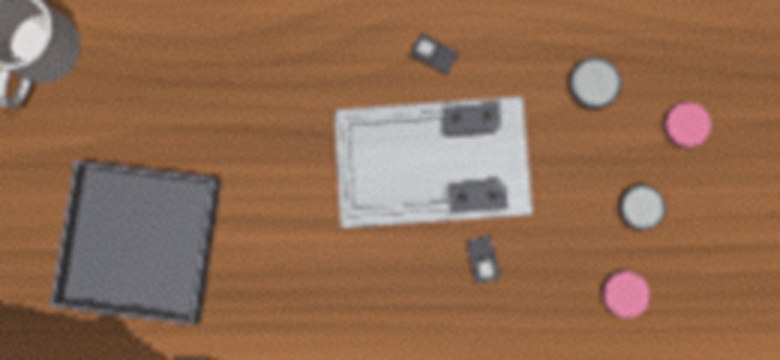

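{"name": "apply_moves", "arguments": {"increments": [85,-42,-45,0,0,85,-42,-45,0,0,85,-42,-45,0,0,85,-42,-45,0,0,85,-42,-45,0,0,85,-42,-45,0,0,85,-42,-45,0,0,85,-42,-45,0,0,85,-42,-45,0,0,85,-42,-45,0,0,85,-42,-45,0,0,85,-42,-45,0,0]}}

```text
t: 1.65
eef_pos: [0.5222, -0.0581, 0.2291]
tool_rot: [0.0, 0.174, 0.985, 0.001]
contact_force: [1.1, 0.5, -0.2]
gripper_width: 0.993
```

{"name": "apply_moves", "arguments": {"increments": [85,0,0,-20,-9,85,0,0,-20,-9,85,0,0,0,-6.5,85,0,0,0,0]}}

```text
t: 2.15
eef_pos: [0.5222, -0.0654, 0.2694]
tool_rot: [-0.001, -0.039, 0.999, -0.001]
contact_force: [-0.5, 0.5, -0.1]
gripper_width: 0.996
```

Run:
```python
from h import *
o=get_obs(); p,d=read_camera("wrist"); cv2.imwrite("pics/w1.png",p); np.save("w1.npy",d); import pickle; pickle.dump(o,open("w1.pkl","wb"))
print(o["t"],o["eef_pos"],o["tool_rot"])
cv2.imwrite("pics/w1c.png",cv2.resize(p[60:360,120:520],None,fx=2,fy=2,interpolation=cv2.INTER_CUBIC))
```

```text
2.15 [ 0.52219711 -0.06536064  0.26938222] [-6.29335430e-04 -3.94466019e-02  9.99221123e-01 -8.46655612e-04]
```

View pics/w1.png

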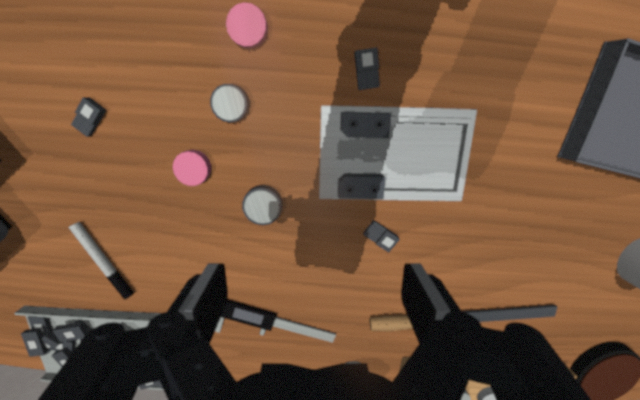

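Wrist view: discs at (229,103) and (262,205), gauge jaws at (366,125) and (361,186), pink look-alikes at (246,25) and (191,168).

View pics/w1c.png

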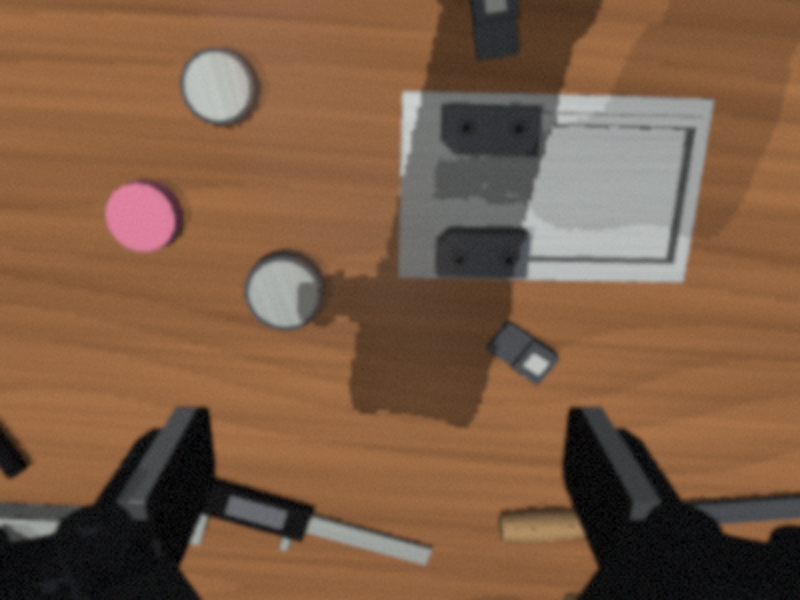

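Run:
```python
from h import *
import pickle
np.set_printoptions(precision=4,suppress=True)
o=pickle.load(open("w1.pkl","rb"))
r=outline_of("wrist","disc_a_center")
for k in r:
    m=k["pixels"].astype(np.uint8); print(k["p"],k["extent"],m.sum())
    c,_=cv2.findContours(m,cv2.RETR_EXTERNAL,cv2.CHAIN_APPROX_NONE); c=max(c,key=cv2.contourArea)
    w=pix2world("wrist",c.reshape(-1,2),0.015,o)
    (x,y),rad=cv2.minEnclosingCircle(w[:,:2].astype(np.float32)*1000); print("  ",x,y,"d",2*rad,"meanctr",w.mean(0)*1000, "areaD",2e3*np.sqrt(cv2.contourArea(w[:,:2].astype(np.float32))/np.pi))
for n in ["gap","tray_floor"]:
  for k in outline_of("wrist",n)[:3]: print(n,k["p"],k["extent"])
p=cv2.imread("pics/w1.png")
cv2.imwrite("pics/w1g.png",cv2.resize(p[95:210,310:485],None,fx=4.5,fy=4.5,interpolation=cv2.INTER_CUBIC))
```

```text
0.83 [192.1, 167.4, 40.2, 30.9] 1029
   540.1404418945312 -225.65928649902344 d 51.80483627319336 meanctr [ 540.652  -224.8879   15.    ] areaD 46.990287262856356
0.55 [232.4, 103.2, 38.9, 43.1] 1244
   457.1944274902344 -174.4405517578125 d 49.62889099121094 meanctr [ 456.818 -174.302   15.   ] areaD 46.8639464078185
gap 0.65 [397.4, 153.7, 152.5, 96.3]
tray_floor 0.61 [598.1, 108.5, 83.7, 138.3]
```

View pics/w1g.png

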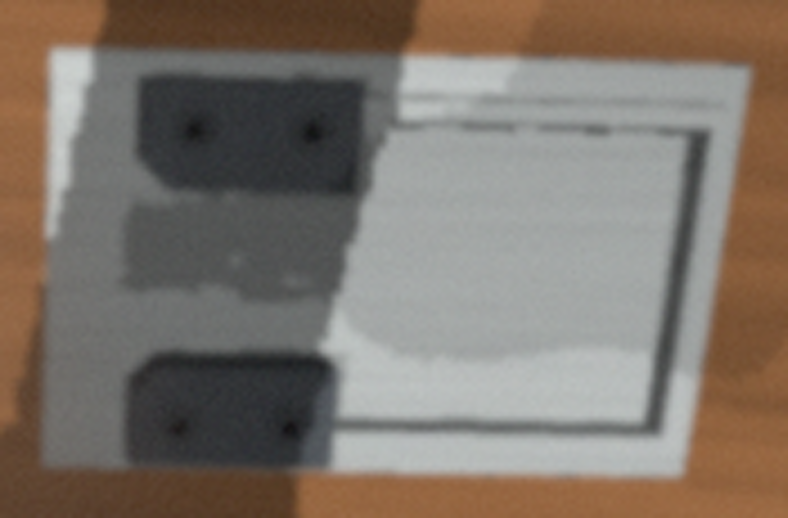

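```bash
cat >> h.py <<'E'
def cloud(name,d,obs=None):
    c=get_calibration(name); H,W=d.shape
    uv=np.stack(np.meshgrid(np.arange(W),np.arange(H)),-1).reshape(-1,1,2).astype(float)
    u=cv2.undistortPoints(uv,np.array(c["mtx"]),np.array(c["D"])).reshape(-1,2)
    P=np.c_[u,np.ones(len(u))]*d.reshape(-1,1); T=T_world_cam(name,obs)
    return (P@T[:3,:3].T+T[:3,3]).reshape(H,W,3)
E
python3 - <<'E'
from h import *
import pickle
np.set_printoptions(precision=2,suppress=True)
o=pickle.load(open("w1.pkl","rb")); d=np.load("w1.npy")
C=cloud("wrist",d,o)*1000; ok=d>0
bz=C[110:150,420:460,2]; print("bench z",np.median(bz), bz.std(), np.median(C[60:90,280:330,2]))
z0=np.median(C[60:90,280:330,2])
def blob(r0,r1,c0,c1,lo,hi,name):
    m=np.zeros(d.shape,np.uint8); s=C[r0:r1,c0:c1,2]-z0; m[r0:r1,c0:c1]=((s>lo)&(s<hi)&ok[r0:r1,c0:c1])
    P=C[m>0]; r=cv2.minAreaRect(P[:,:2].astype(np.float32)); print(name,len(P),P.mean(0),r, "z",np.median(P[:,2])-z0); return P
blob(100,145,325,400,14,26,"jawA"); blob(165,205,325,400,14,26,"jawB")
for n,b in {"d2":(80,130,205,255),"d1":(180,230,238,288)}.items():
    P=blob(*b,13,23,n); print(cv2.minEnclosingCircle(P[:,:2].astype(np.float32)),2*np.sqrt(cv2.contourArea(cv2.convexHull(P[:,:2].astype(np.float32)))/np.pi))
# inner edges subpixel lines
ed={"A_in":[(350,136.8),(385,136.8)]}
f=lambda x,y:(310+x/4.5-.4,95+y/4.5-.4)
pts=[f(138,78),f(362,80),f(355,190),f(180,188),f(132,465),f(330,465),f(325,368),f(155,365)]
print(pix2world("wrist",pts,0.02,o)*1000)
print(pix2world("wrist",[f(50,48),f(748,66),f(684,476),f(42,466)],0.001,o)*1000)
E
```

```text
bench z 1.2415214775943206 23.270446429941195 -0.0225245991839762
jawA 1204 [469.17  -5.46  20.12] ((469.6116638183594, -0.40474700927734375), (29.222549438476562, 72.51139068603516), 4.5206427574157715) z 20.061580830219253
jawB 1091 [549.21  -0.57  19.95] ((548.577880859375, 9.289302825927734), (30.71192741394043, 82.53901672363281), 4.507619857788086) z 20.002340133919024
d2 1152 [ 456.56 -174.65   18.13] ((457.074951171875, -174.81143188476562), (44.59086608886719, 44.80619812011719), 4.508118152618408) z 18.197049364665403
((456.79022216796875, -175.25021362304688), 23.03804588317871) 45.12893352055093
d1 1162 [ 585.91 -131.39   18.1 ] ((586.6671142578125, -131.90579223632812), (52.695255279541016, 51.29024124145508), 4.720156669616699) z 18.18385862254635
((587.2410888671875, -131.75743103027344), 27.010929107666016) 52.21585872825761
[[456.9  -38.8   20.  ]
 [452.39  21.67  20.  ]
 [481.79  24.2   20.  ]
 [485.23 -24.19  20.  ]
 [566.42 -29.08  20.  ]
 [561.81  29.13  20.  ]
 [532.77  23.3   20.  ]
 [535.8  -25.63  20.  ]]
[[451.58 -62.71   1.  ]
 [439.23 136.3    1.  ]
 [562.5  145.62   1.  ]
 [575.09 -54.65   1.  ]]
```

Run:
```python
from h import *
import pickle
np.set_printoptions(precision=2,suppress=True)
o=pickle.load(open("w1.pkl","rb")); d=np.load("w1.npy")
C=cloud("wrist",d,o)*1000
cs=[]
for (r0,r1,c0,c1) in [(100,145,325,400),(165,205,325,400)]:
    S=C[r0:r1,c0:c1].reshape(-1,3); S=S[(S[:,2]>17)&(S[:,2]<24)]
    r=cv2.minAreaRect(S[:,:2].astype(np.float32)); print(len(S),r,cv2.boxPoints(r).tolist()); cs.append(np.array(r[0]))
    for th in [4.5]:
        t=np.radians(th); ydir=np.array([-np.sin(t),np.cos(t)]); xdir=np.array([np.cos(t),np.sin(t)])
        a=S[:,:2]@xdir; b=S[:,:2]@ydir; print("x-range",np.percentile(a,[0,1,99,100]),"y",np.percentile(b,[0,1,99,100]))
g=(cs[0]+cs[1])/2; print("gap",g,"ax",np.degrees(np.arctan2(*(cs[1]-cs[0])[::-1])),np.linalg.norm(cs[1]-cs[0]))
xy=np.array([[457,-175],[587,-131.8]])-g
print("gap frame",xy@np.c_[xdir,ydir])
# tray rim
d=np.load("top_d0.npy"); T=cloud("top",d)*1000; S=T.reshape(-1,3); S=S[(S[:,0]>320)&(S[:,0]<530)&(S[:,1]>230)&(S[:,1]<450)&(S[:,2]>28)&(S[:,2]<42)]
print("tray",cv2.minAreaRect(S[:,:2].astype(np.float32)),len(S))
```

```text
1156 ((470.08709716796875, -6.418220520019531), (29.222549438476562, 60.446903228759766), 4.5206427574157715) [[453.13909912109375, 22.5595703125], [457.9034423828125, -37.69927978515625], [487.03509521484375, -35.39601135253906], [482.270751953125, 24.862838745117188]]
x-range [453.52 453.61 482.55 482.75] y [-73.51 -73.18 -13.74 -13.06]
1020 ((549.548828125, -1.5089645385742188), (30.47334861755371, 60.85666275024414), 4.507620334625244) [[531.9678344726562, 27.62777328491211], [536.7506713867188, -33.040653228759766], [567.1298217773438, -30.645702362060547], [562.3469848632812, 30.022724151611328]]
x-range [532.5  532.82 562.64 562.98] y [-75.05 -74.83 -15.43 -14.19]
gap [509.82  -3.96] ax 3.535319284372479 79.61323684525692
gap frame [[ -66.07 -166.37]
 [  66.91 -133.5 ]]
tray ((423.14813232421875, 349.08709716796875), (148.91905212402344, 147.9556121826172), 82.802978515625) 295
```

Depth gives disc tops of about 45 mm (near disc, world 457,-175) and 52–54 mm (far disc, 587,-132). Both are light grey on top, not pink, with z of 18 mm. I'll pick the far one first, since it looks wide, and approach it with the opening along the lane.

{"name": "apply_moves", "arguments": {"increments": [85,-12,-14,40,0,85,-12,-14,40,0,85,-12,-14,40,0,85,-12,-14,40,0,85,-12,-14,40,0,85,0,0,5,0], "squeeze": 30}}

```text
t: 3.1
eef_pos: [0.5911, -0.1297, 0.0585]
tool_rot: [0.001, -0.038, 0.999, -0.001]
contact_force: [-0.2, 0.2, -0.1]
gripper_width: 0.994
```

Run:
```python
from h import *
o=get_obs(); p,d=read_camera("wrist"); cv2.imwrite("pics/w2.png",p)
C=cloud("wrist",d,o)*1000
S=C.reshape(-1,3); S=S[(abs(S[:,2]-18)<3)&(np.hypot(S[:,0]-587,S[:,1]+132)<45)]
print(o["eef_pos"],len(S),S.mean(0),cv2.minEnclosingCircle(S[:,:2].astype(np.float32)))
```

```text
[ 0.59112073 -0.12971467  0.05849485] 5072 [ 585.76989202 -131.94436783   18.2205092 ] ((587.3101196289062, -131.9085693359375), 27.071046829223633)
```

View pics/w2.png

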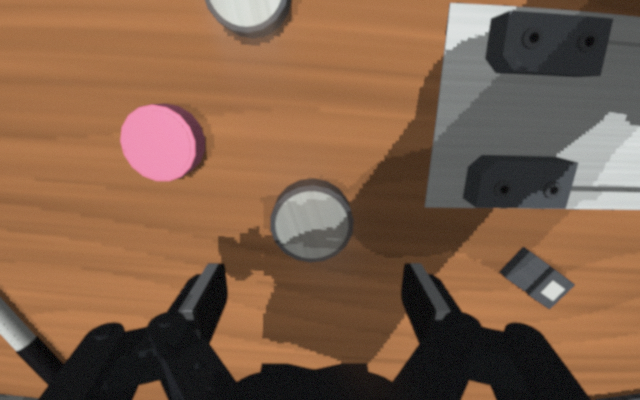

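The grey disc at (312,220), between the fingers, measures 54 mm across and is not the pink one. I'll descend and grip it.

{"name": "apply_moves", "arguments": {"increments": [85,4,-2,27,0,85,0,0,20,0,85,0,0,8,0,85,0,0,0,0]}}

```text
t: 3.65
eef_pos: [0.5909, -0.1293, 0.0076]
tool_rot: [0.005, -0.039, 0.999, -0.0]
contact_force: [0.1, -0.0, 0.6]
gripper_width: 0.994
```

{"name": "apply_moves", "arguments": {"increments": [85,4,-2,3,0,85,0,0,0,0]}}

```text
t: 3.9
eef_pos: [0.5879, -0.1318, 0.006]
tool_rot: [0.006, -0.039, 0.999, -0.0]
contact_force: [0.1, 0.2, 0.7]
gripper_width: 0.995
```

{"name": "apply_moves", "arguments": {"increments": [45,0,0,2,0,45,0,0,0,0,45,0,0,0,0,45,0,0,0,0,45,0,0,0,0,45,0,0,0,0]}}

```text
t: 4.65
eef_pos: [0.5884, -0.1318, 0.0048]
tool_rot: [0.006, -0.039, 0.999, -0.0]
contact_force: [-0.9, -0.1, 1.5]
gripper_width: 0.618
```

{"name": "apply_moves", "arguments": {"increments": [45,0,0,-3,0,45,10,13,0,0,45,10,13,0,0,45,10,13,0,0,45,10,13,0,0,45,10,13,0,0,45,10,13,0,0,45,5,10,0,0,45,0,0,0,0]}}

```text
t: 5.78
eef_pos: [0.51, -0.0416, 0.0064]
tool_rot: [0.005, -0.04, 0.999, 0.0]
contact_force: [1.0, 0.2, -3.0]
gripper_width: 0.616
```

```bash
cat > st.py <<'E'
from h import *
import sys
g=np.array([.5096,-.0042]); t=np.radians(4.5); A=np.array([[np.cos(t),np.sin(t)],[-np.sin(t),np.cos(t)]])
if __name__=="__main__":
    o=get_obs(); p,d=read_camera("wrist"); cv2.imwrite("pics/%s.png"%sys.argv[1],p)
    print(o["t"],o["eef_pos"],"tcp in gap mm",A@(o["eef_pos"][:2]-g)*1000, o["contact_force"],o["gripper_width"])
E
python3 st.py w3
```

```text
5.775 [ 0.50997591 -0.04157472  0.00637063] tcp in gap mm [ -2.55763527 -37.28899669] [ 0.96031776  0.1956203  -2.98138989] 0.6159777912586111
```

View pics/w3.png

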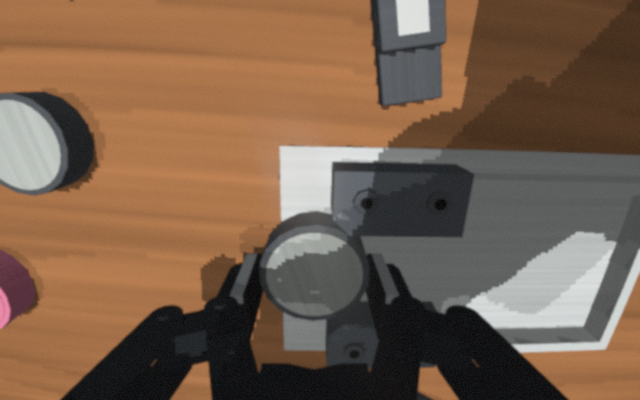

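The held disc at (315,270) is just short of the jaw mouth and about 3.5 mm off centre. I'll correct that and creep forward against the mouth.

{"name": "apply_moves", "arguments": {"increments": [45,-3.5,0,0,0,45,0,2,0,0,45,0,2,0,0,45,0,2,0,0,45,0,2,0,0]}}

```text
t: 6.45
eef_pos: [0.5127, -0.0353, 0.006]
tool_rot: [0.004, -0.038, 0.999, -0.0]
contact_force: [-0.3, -5.6, -3.3]
gripper_width: 0.614
```

```bash
python3 st.py w4
```

```text
6.45 [ 0.51266933 -0.03533469  0.00596336] tcp in gap mm [  0.61706975 -31.27953347] [-0.25301902 -5.64406059 -3.3275089 ] 0.6140465629263292
```

{"name": "apply_moves", "arguments": {"increments": [45,0,2,0,0,45,0,2,0,0,45,0,0,0,0]}}

```text
t: 6.88
eef_pos: [0.5127, -0.0354, 0.006]
tool_rot: [0.005, -0.037, 0.999, -0.003]
contact_force: [-0.9, 0.1, -3.3]
gripper_width: 0.616
```

```bash
python3 st.py w5
```

```text
6.875 [ 0.51266901 -0.03541769  0.00604125] tcp in gap mm [  0.61023708 -31.36224508] [-0.88423248  0.07341993 -3.30774706] 0.615999655683499
```

View pics/w5.png

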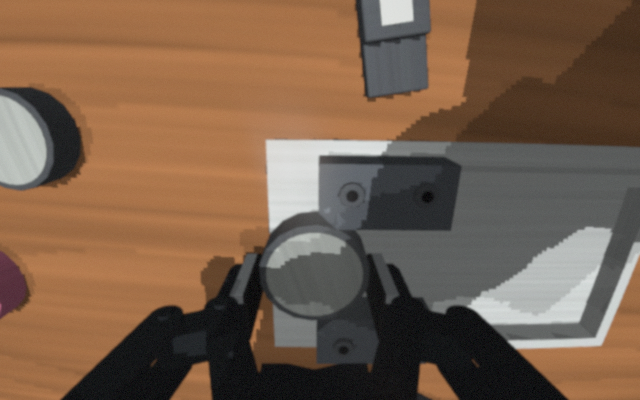

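The disc stops: it is still at y ≈ -31.4 mm after another 4 mm was commanded, with -5.6 N at contact. It is the wide one, so it goes to the tray.

{"name": "apply_moves", "arguments": {"increments": [45,0,-2,-5,0,45,0,0,-40,0,45,0,0,-45,0,45,0,0,-40,0,45,6,39,0,0,45,6,39,0,0,45,6,39,0,0,45,6,39,0,0,45,6,39,0,0,45,6,39,0,0,45,6,39,0,0,45,6,39,0,0]}}

```text
t: 8.43
eef_pos: [0.4394, 0.284, 0.146]
tool_rot: [0.009, -0.037, 0.999, 0.003]
contact_force: [0.2, -0.2, -2.6]
gripper_width: 0.614
```

{"name": "apply_moves", "arguments": {"increments": [45,5,33,0,0,45,5,30,0,0,45,0,0,0,0,45,0,0,0,0]}}

```text
t: 8.93
eef_pos: [0.4206, 0.3534, 0.1475]
tool_rot: [0.008, -0.041, 0.999, 0.005]
contact_force: [-0.2, -0.3, -3.1]
gripper_width: 0.612
```

```bash
python3 st.py w6
```

```text
8.925 [0.42061988 0.35344409 0.1474885 ] tcp in gap mm [-60.64539199 363.52289376] [-0.22057282 -0.25281049 -3.06030165] 0.6122088256002852
```

View pics/w6.png

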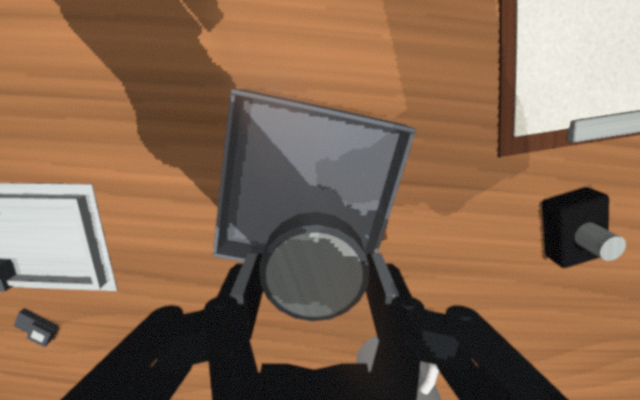

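Run:
```python
from h import *
o=get_obs(); p,d=read_camera("wrist"); C=cloud("wrist",d,o)*1000; S=C.reshape(-1,3)
S=S[(S[:,2]>30)&(S[:,2]<39)&(abs(S[:,0]-423)<110)&(abs(S[:,1]-350)<110)]
print(o["eef_pos"],len(S),S.min(0),S.max(0),cv2.minAreaRect(S[:,:2].astype(np.float32)))
```

```text
[0.42061115 0.3537095  0.14753247] 2889 [340.30012078 265.28438668  30.00724279] [492.33257763 431.71993987  37.2872727 ] ((423.7705383300781, 348.28704833984375), (150.3887939453125, 150.3741912841797), 82.78636169433594)
```

Tray centre is (424,348), confirmed by wrist depth. Lowering.

{"name": "apply_moves", "arguments": {"increments": [45,-3,-5,40,0,45,0,0,40,0,45,0,0,35,0,45,0,0,15,0,45,0,0,0,0]}}

```text
t: 9.65
eef_pos: [0.4303, 0.3474, 0.0167]
tool_rot: [0.01, -0.038, 0.999, 0.006]
contact_force: [-0.0, -0.1, -2.8]
gripper_width: 0.614
```

{"name": "apply_moves", "arguments": {"increments": [45,0,0,5,0,45,0,0,4,0,75,0,0,0,0,75,0,0,0,0,75,0,0,0,0,75,0,0,0,0,75,0,0,-20,0,75,0,0,-45,0,75,0,0,-50,0,75,0,0,0,0]}}

```text
t: 10.9
eef_pos: [0.4306, 0.348, 0.1299]
tool_rot: [0.013, -0.037, 0.999, 0.009]
contact_force: [-0.2, -0.4, -0.9]
gripper_width: 0.881
```

```bash
python3 st.py w7
```

```text
10.9 [0.43058245 0.34797183 0.12990096] tcp in gap mm [-51.14288354 357.28584711] [-0.15852652 -0.44307408 -0.93794351] 0.880929926391544
```

View pics/w7.png

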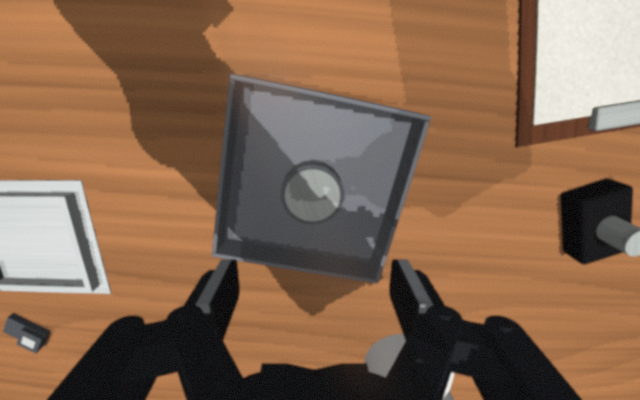

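The wide disc lies flat in the tray at (313,192). Now the near disc.

{"name": "apply_moves", "arguments": {"increments": [85,1.5,-50,0,0,85,1.5,-58,0,0,85,1.5,-58,0,0,85,1.5,-58,0,0,85,1.5,-58,0,0,85,1.5,-58,0,0,85,1.5,-58,0,0,85,1.5,-58,0,0,85,1.5,-50,0,0,85,0,-10,0,0,85,0,0,0,0]}}

```text
t: 12.32
eef_pos: [0.4486, -0.1826, 0.1086]
tool_rot: [0.003, -0.04, 0.999, 0.006]
contact_force: [-0.1, -0.1, -0.8]
gripper_width: 0.993
```

```bash
cat > d2.py <<'E'
from h import *
from st import A,g
import sys
o=get_obs(); p,d=read_camera("wrist"); cv2.imwrite("pics/%s.png"%sys.argv[1],p)
C=cloud("wrist",d,o)*1000
S=C.reshape(-1,3); S=S[(abs(S[:,2]-18)<4)&(np.hypot(S[:,0]-457,S[:,1]+175)<35)]
print(o["eef_pos"],o["tool_rot"],len(S),S.mean(0),cv2.minEnclosingCircle(S[:,:2].astype(np.float32)))
c=np.array(cv2.minEnclosingCircle(S[:,:2].astype(np.float32))[0])/1000
M=T=R.from_quat(np.roll(o["tool_rot"],-1)).as_matrix(); print("tool delta mm",M.T@(np.r_[c,.005]-o["eef_pos"])*1000,"yaw",np.degrees(np.arctan2(-M[0,1],M[1,1])))
E
python3 d2.py w8
```

```text
[ 0.44864398 -0.18260889  0.10858383] [ 0.00285598 -0.03995324  0.99918077  0.0057768 ] 2391 [ 455.16799402 -176.22335332   18.15179914] ((456.28326416015625, -175.8406982421875), 23.164546966552734)
tool delta mm [ -7.51593236   4.96381102 103.69497494] yaw 4.581618334921475
```

View pics/w8.png

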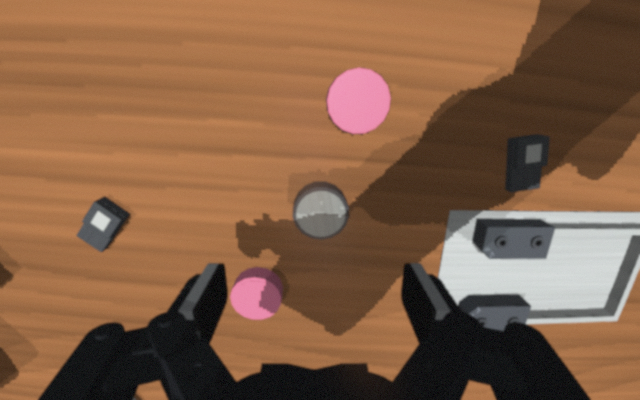

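Grey disc at (320,210), 46 mm; the pink ones at (358,100) and (256,293) are clear of the fingers.

{"name": "apply_moves", "arguments": {"increments": [85,-4,3,35,0,85,-4,2,35,0,85,0,0,23,0,85,0,0,8,0,85,0,0,0,0]}}

```text
t: 13.0
eef_pos: [0.4581, -0.1652, 0.0044]
tool_rot: [0.002, -0.047, 0.999, 0.008]
contact_force: [0.1, -0.6, -0.4]
gripper_width: 0.996
```

```bash
python3 st.py w9
```

```text
13.0 [ 0.45813019 -0.16523869  0.00437194] tcp in gap mm [ -63.94609965 -156.50398817] [ 0.11415651 -0.57833837 -0.36720871] 0.9962459122018954
```

{"name": "apply_moves", "arguments": {"increments": [85,0,-6,0,0.7,85,1,-5,0,0,85,0,0,0,0]}}

```text
t: 13.42
eef_pos: [0.4598, -0.1777, 0.0067]
tool_rot: [0.005, -0.04, 0.999, 0.007]
contact_force: [0.3, 0.9, 0.3]
gripper_width: 0.991
```

```bash
python3 d2.py w10;python3 st.py w10
```

```text
[ 0.45984058 -0.17769565  0.00665295] [ 0.0047018  -0.04040786  0.99914464  0.00742138] 6216 [ 454.46479847 -175.97002228   18.17775854] ((456.5286560058594, -175.56488037109375), 23.498632431030273)
tool delta mm [3.14558526 2.36734462 1.65597651] yaw 4.635977995839873
13.475 [ 0.45987596 -0.17743053  0.0066164 ] tcp in gap mm [ -63.16226387 -168.79521423] [0.21890916 0.25240251 0.17277726] 0.9967427997467753
```

{"name": "apply_moves", "arguments": {"increments": [85,3,2,1,0,85,0,0,0,0,35,0,0,0,0,35,0,0,0,0,35,0,0,0,0,35,0,0,0,0,35,0,0,0,0,35,0,0,0,0,35,0,0,0,0], "squeeze": 25}}

```text
t: 14.65
eef_pos: [0.4563, -0.1749, 0.0056]
tool_rot: [0.004, -0.041, 0.999, 0.008]
contact_force: [-0.9, 0.1, 2.0]
gripper_width: 0.524
```

```bash
python3 st.py w11; python3 d2.py w11
```

```text
14.65 [ 0.45634706 -0.17492548  0.00564968] tcp in gap mm [ -66.4837448  -166.02100872] [-0.91257505  0.11205249  2.03751776] 0.5240370043063739
[ 0.45627744 -0.17489281  0.00561986] [ 0.00437986 -0.04088238  0.99912312  0.00790161] 6652 [ 453.92464868 -175.28026349   18.16568754] ((450.5577392578125, -175.51419067382812), 34.31229019165039)
tool delta mm [ 5.75690906 -0.16113496  0.56336467] yaw 4.690428492048286
```

View pics/w11.png

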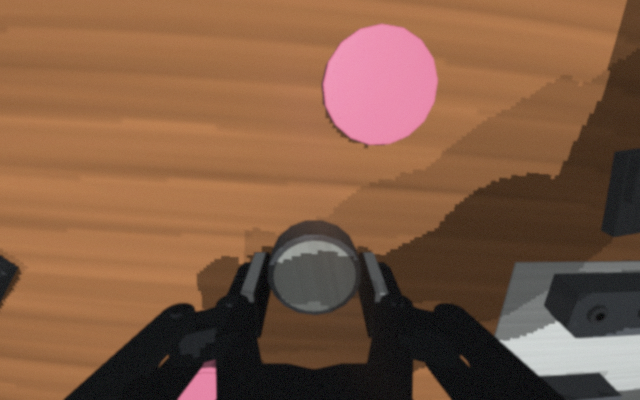

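The 46 mm disc is gripped on centre. I'll carry it just above the bench to a point ahead of the mouth.

{"name": "apply_moves", "arguments": {"increments": [35,0,0,-3,0,35,-8,13,0,0,35,-8,13,0,0,35,-8,13,0,0,35,-8,13,0,0,35,-8,13,0,0,35,-8,13,0,0,35,-8,12,0,0,35,-5,5,0,0,35,0,0,0,0]}}

```text
t: 16.0
eef_pos: [0.5131, -0.0656, 0.0102]
tool_rot: [0.004, -0.043, 0.999, 0.008]
contact_force: [-0.6, 0.4, -2.5]
gripper_width: 0.52
```

```bash
python3 st.py w12
python3 - <<'E'
from h import *
o=get_obs();M=R.from_quat(np.roll(o["tool_rot"],-1)).as_matrix(); print("yaw",np.degrees(np.arctan2(-M[0,1],M[1,1])),M[:,2],o["eef_pos"])
E
```

```text
16.0 [ 0.51310364 -0.06559255  0.01016276] tcp in gap mm [ -1.32396186 -61.47818965] [-0.58851353  0.40193211 -2.5157906 ] 0.5200875721006225
yaw 4.865153472309187 [ 0.00676612  0.01701745 -0.9998323 ] [ 0.5127792  -0.06597908  0.01012548]
```

View pics/w12.png

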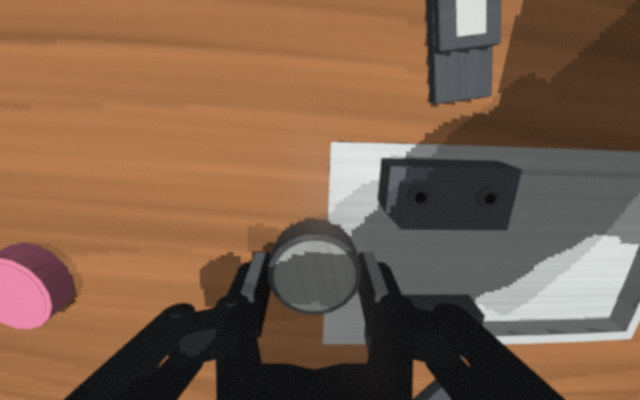

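{"name": "apply_moves", "arguments": {"increments": [35,-1.5,2,3,0,35,0,5,0,0,35,0,5,0,0,35,0,5,0,0,35,0,0,0,0]}}

```text
t: 16.68
eef_pos: [0.5118, -0.0492, 0.0071]
tool_rot: [0.003, -0.041, 0.999, 0.008]
contact_force: [-0.6, -0.4, -2.2]
gripper_width: 0.525
```

```bash
python3 st.py w13
```

```text
16.675 [ 0.51181179 -0.0491536   0.00714404] tcp in gap mm [ -1.32204684 -44.98855916] [-0.58658639 -0.35142244 -2.18715103] 0.5250044115524071
```

{"name": "apply_moves", "arguments": {"increments": [35,-2,5,0,0,35,-0.5,5,0,0,35,-0.5,5,0,0,35,-0.5,5,0,0,35,0,0,0,0]}}

```text
t: 17.35
eef_pos: [0.5133, -0.028, 0.0074]
tool_rot: [0.003, -0.041, 0.999, 0.008]
contact_force: [-0.4, 0.0, -2.5]
gripper_width: 0.523
```

```bash
python3 st.py w14
```

```text
17.35 [ 0.51327398 -0.02799704  0.00740976] tcp in gap mm [  1.79556004 -24.01194016] [-0.43169353  0.0256775  -2.51566562] 0.5233515508337225
```

View pics/w14.png

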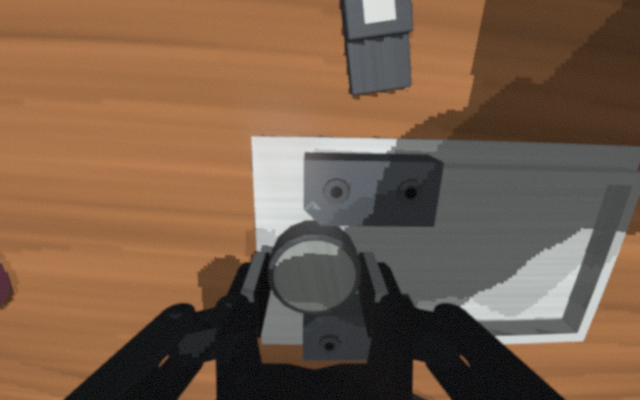

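The disc at (315,275) is entering the lane without force, 1.8 mm off towards +x. Correcting as I advance.

{"name": "apply_moves", "arguments": {"increments": [35,1.5,3,0,0,35,0.5,4,0,0,35,0,5,0,0,35,0,5,0,0,35,0,5,0,0,35,0,0,0,0]}}

```text
t: 18.15
eef_pos: [0.5099, -0.0047, 0.008]
tool_rot: [0.003, -0.041, 0.999, 0.008]
contact_force: [-0.1, -0.1, -2.1]
gripper_width: 0.522
```

```bash
python3 st.py w15
```

```text
18.15 [ 0.50994493 -0.0047359   0.00799764] tcp in gap mm [ 0.30181998 -0.56131002] [-0.07161409 -0.0598398  -2.12699982] 0.521519528423372
```

Mid-lane, centred and with no side force. Step 2 should be met here; next I go on to the bay.

{"name": "apply_moves", "arguments": {"increments": [35,0,5,0,0,35,0,5,0,0,35,0,5,0,0,35,0,5,0,0,35,0,5,0,0,35,0,0,0,0]}}

```text
t: 18.95
eef_pos: [0.5078, 0.0216, 0.0084]
tool_rot: [0.004, -0.041, 0.999, 0.008]
contact_force: [0.2, -0.0, -2.2]
gripper_width: 0.52
```

```bash
python3 st.py w16
```

```text
18.95 [0.50781977 0.02164647 0.00842036] tcp in gap mm [ 0.25315321 25.90646563] [ 0.15853552 -0.03294156 -2.22643756] 0.5199307439173717
```

{"name": "apply_moves", "arguments": {"increments": [35,0,6,0,0,35,0,6,0,0,35,0,6,0,0,35,0,6,0,0,35,0,6,0,0,35,0,6,0,0,35,0,6,0,0,35,0,4,0,0,35,0,0,0,0]}}

```text
t: 20.12
eef_pos: [0.5039, 0.0706, 0.0092]
tool_rot: [0.004, -0.041, 0.999, 0.008]
contact_force: [-0.4, 0.1, -1.4]
gripper_width: 0.523
```

```bash
python3 st.py w17
```

```text
20.125 [0.50387237 0.07055054 0.00919823] tcp in gap mm [ 0.15488621 74.96948929] [-0.43769653  0.14699992 -1.43728047] 0.5230990264787284
```

View pics/w17.png

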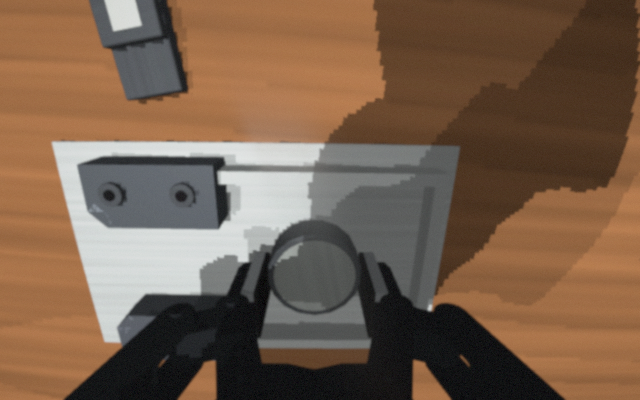

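Through: the disc is in the bay at (315,275). Lowering, releasing, rising.

{"name": "apply_moves", "arguments": {"increments": [35,0,0,2.5,0,35,0,0,1,0,58,0,0,0,0,58,0,0,0,0,58,0,0,0,0,58,0,0,0,0,58,0,0,-15,0,58,0,0,-40,0,58,0,0,-50,0,58,0,0,-50,0,58,0,0,0,0]}}

```text
t: 21.55
eef_pos: [0.5038, 0.0663, 0.1692]
tool_rot: [0.005, -0.039, 0.999, 0.008]
contact_force: [0.8, 0.6, -0.2]
gripper_width: 0.677
```

Run:
```python
from h import *
from st import A,g
o=get_obs(); p,d=read_camera("wrist"); cv2.imwrite("pics/w18.png",p); C=cloud("wrist",d,o); S=C.reshape(-1,3)
Q=(S[:,:2]-g)@A.T*1000
m=(abs(S[:,2]-.018)<.0025)&(abs(Q[:,0])<40)&(Q[:,1]>38)&(Q[:,1]<122)
print(o["t"],o["eef_pos"],o["contact_force"],m.sum(),cv2.minEnclosingCircle(Q[m].astype(np.float32)),np.median(S[m,2]))
t,td=read_camera("top"); cv2.imwrite("pics/top2.png",t)
s,_=read_camera("scene"); cv2.imwrite("pics/scene2.png",s)
```

```text
21.55 [0.50381073 0.06633428 0.16917983] [ 0.83305496  0.57823366 -0.20816768] 1641 ((0.046166419982910156, 73.61768341064453), 22.957677841186523) 0.018190069143960097
```

View pics/w18.png

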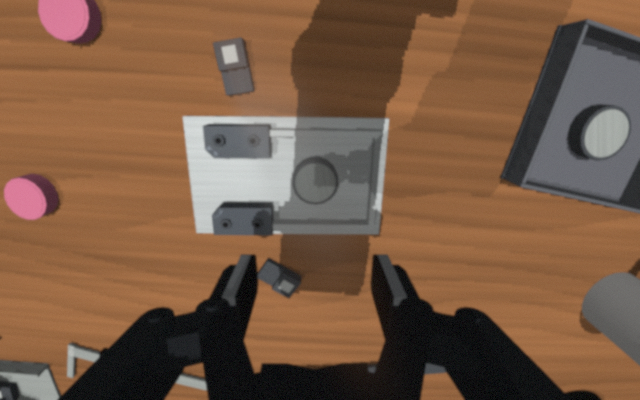

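View pics/scene2.png

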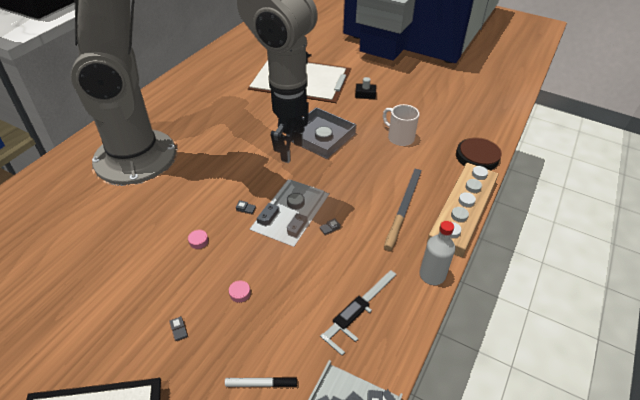

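The narrow disc lies flat in the bay at gap (0, 73.6) mm and the wide disc lies in the tray. The bystanders look unmoved. Handing in.

```bash
python3 -c "
from station import *
print(hand_in())"
```

```text
the job is handed in; nothing more can be done
None
```

Both discs have been tried in the gauge and sorted, and I handed the job in at about 21.7 s of the 69 s allowed. The hand-in reports no verdict.

- **Wide disc (54 mm, the farther one):** I carried it a few mm above the bench to the mouth. It stopped there with its centre about 31 mm before the middle of the gauge. It gave 5.6 N at contact and did not move when I commanded another 4 mm. I then set it down in the scrap tray.
- **Narrow disc (46 mm, the nearer one):** I took it through the jaws held 2–3 mm off the bench and met no side force. I set it down in the bay.

**Last checks:**
- Depth puts the narrow disc flat in the bay, at x = 0.0 mm and y = 73.6 mm from the middle of the gauge.
- The pictures show the wide disc lying near the middle of the tray.
- In the last picture, the wedges, file, caliper, marker, mug and pink look-alikes look unmoved. I compared them by eye and did not measure them.
- The gripper is 17 cm up and touching nothing.

**Disagreements:**
- Some small correction moves fell short or overshot by a few mm, so I repeated them. The largest was about 10 mm, above the second disc before gripping it.
- The gripper's opening read 52.8 mm on the 54 mm disc and 44.7 mm on the 46 mm disc, about 1.2–1.3 mm low each time.

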